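# Fit the blade into the board separator's holder

## Robot

A 6-joint arm with a two-finger parallel gripper is mounted at the origin on the work surface. World frame = base frame: x ahead of the robot, y to its left, z up, the work surface at z = 0. Lengths are in m, angles in rad, forces in N, time in s.
With the tool pointing down it reaches from about 0.375 to 0.925 m from the base axis. Payload 5.7 kg.
Tool frame: the origin (TCP) lies midway between the tips of the shut fingers; the grasp point (between the pads) lies 19 mm behind it; z points along the fingers, y is the line along which they close (so a half turn about z gives the same grasp; the last joint's range is limited). The gripper opens to 85 mm and grips with 20 to 120 N. Pads are 22 mm wide; open, the fingers measure 114 mm over their backs; the gripper's body (76 mm by 85 mm) begins 54 mm behind the grasp point. The pads swing forward as they close: fully open they stand 13 mm farther back than shut.
Start: joints at [1.034, 0.359, 1.51, -0, 1.272, -0.115], TCP at [0.246, 0.547, 0.231] pointing down, gripper open.
Joint ranges: [-2.97, 2.97], [-1.01, 2.36], [0.21, 2.38], [-0.96, 4.11], [0.2, 2.71], [-2.98, 2.98]. Speed limits (rad/s): [2.39, 2.39, 3.14, 3.14, 3.14, 3.14].

## Interface

Orientations are given as [roll, pitch, yaw] about the fixed x, y, z axes, in that order (R = Rz(yaw) Ry(pitch) Rx(roll)).
In Python, from cell import robot gives the robot as it stands. The module is installed in compiled form; this text tells all that it offers.
- The arm moves only by the tool move_arm, never from a script. Its argument "series" is a list of rows, each a list of 7 numbers: the closure, from 0 (fully open) to 1 (shut), then the shift along the tool's x, y, z as a fraction of full scale, then the turn, a rotation vector about the tool's x, y, z as a fraction of full scale. A call has 1 to 10 rows; each row is the pose to reach, as a shift and turn from the pose commanded when the call began, along the tool's axes at that moment; what a row does not reach only later rows make up. Full scale, the value 1, is 0.3 m for a shift and 90 degrees for a turn. A row lasts 1/12 s, in which the tool goes at most 41.7 mm and 7.16 degrees, less where a joint would pass 70% of its speed; a pose out of reach is approached as far as the arm can. A call with a number of a shift or a turn outside -1 to 1 is refused whole. A call with a gripper value outside its range is refused whole. The fingers move at their own pace and stop on an object; the grip force is fixed at half the most. Time passes only in rows, so rows that repeat a pose let the fingers close. It gives the time, the measured TCP pose, the force, the opening and the grip force at its end, in the units of the state.
- robot.get_obs(): the state, without advancing time (a new reading comes with each control period).
- robot.snapshot(name): name is "side" or "top" or "wrist"; returns (picture, depth): 420x560x3 uint8, blue, green, red; 420x560 float32, m along the optical axis (not along the pixel's ray), 0 where there is no reading.
- robot.camera_params(name): a dict with "fx", "fy", "cx", "cy" (pixels), "world_from_camera" (4x4, takes a point from camera to world coordinates); the wrist camera has in their place "tool_from_camera" (4x4, takes a point from camera to tool coordinates, whose origin is the TCP and whose axes are the flange's). Camera axes: x right, y up, looking along -z (the intrinsics and any distortion apply to the point x, -y, -z); pixel columns grow to the right and rows downward; lengths in m; the calibration is good to about 2 mm. A picture is of the moment at which its call begins: read the wrist's pose just before it. camera_params takes no time and is no camera call.
- robot.close_job(): hands the job in; it is judged then, once.
The state is a dict: "time": time; "q": joint angles; "joint_vel": joint speeds; "joint_torque": joint torques, N m; "eef_pos": TCP position; "tcp_rot": TCP orientation; "contact_force": force on the tool from outside, world axes, zero at the start; "ft_torque": the same for the moment, N m; "finger_gap": finger opening in m; "grip_force": force on a finger pad.
Only numpy, scipy, OpenCV 4.12 (cv2) and the standard library are available. Lean on these libraries where they do the work, as an engineer would, in place of code of your own. Each camera call takes 0.05 s, during which the arm holds its last target. There are 200 camera calls.

## Task

Fit the loose notched blade into the bench holder: pick it up by its tab and lay it flat in the channel with its notch over the little locating pin, feeling gently for the pin and never forcing the blade against the holder. Once it lies fully home on the channel floor, swing the latch all the way across over its end, then let go. Leave the flux bottle, solder spool and screwdriver where they are.

Things in the scene. Friction and masses are not known exactly. Their poses are not given: they have to be found in the camera images.
- blade: Loose flat steel blade, 130 (x) x 30 (y) x 5 (z) mm, 0.1 to 0.2 kg, lying on the bench; origin: centre of its underside, z up, x along its length. A ground bevel runs along its -y edge; its +y edge (spine) has one notch, cut right through and open at the spine, 7.6 mm wide along x, 9 mm deep, centred at x = +26. A black handling tab stands on its top.
- notch (a point): Where the pin comes to stand in the blade's notch: x = +26, y = +11, z = 0 mm in the blade's frame (middle of the notch's width, 4 mm in from the spine, at underside height). Axes as the blade's.
- tab_top (a point): Centre of the top of the blade's upright black tab: 20 (x) x 14 (y) mm, 30 mm tall above the blade's top face, at x = +3, y = 0, z = 35 mm in the blade's frame; axes as the blade's. Pinch it across its 14 mm (fingers closing along y), fingertips 9 to 15 mm above the blade's top face so that they clear the holder's rails.
- holder: Fixed grey-painted metal blade holder; base x = -90 to +80, y = -45 to +45, z = 0 to 20 mm; origin on its underside, z up. On it a channel for the blade along x, a locating pin and a swing latch. The blade goes in with its x and y pointing as the holder's x and y. With the pin under the blade instead of in its notch, the blade stays about 5.5 mm too high.
- channel (a point): Middle of the channel floor: x = 0, y = 0, z = 20 mm in the holder's frame, same axes. Two dark rails at x = -70 to +12, inner faces at y = -16.2 and +16.2 mm (1.2 mm play each side), upright to 6.5 mm above the floor, then flared to 11 mm as a lead-in. A seated blade's origin is at y = 0, z = 0 (within the play), x between -17 and +17 mm here.
- slot (a point): Middle of the pin's black slot, on the channel floor at x = +26, y = +11 mm of the holder, same axes. One steel pin, 6 mm in diameter, 5.5 mm high, top 1.2 mm coned to 4.4 mm, stands at y = +11, clamped tight anywhere within 16 mm along x either side of this point. Where it is today is not measured: find it by feel or sight; it is not for pushing along.
- latch (a joint): Swing latch: steel bar turning about an upright axis at x = +46, y = -36 mm of the holder, its underside 7 mm above the channel floor (2 mm over a seated blade). In rad: 0 = open, bar along the holder's +x; grows counter-clockwise from above to 1.571 = shut, bar along +y across the blade. Starts at 0 to 0.25; about 1 N at the post moves it; stays put.
- latch_post (a point): Centre of the top of the latch's upright round post: 12 mm in diameter, 30 mm tall above the bar, 64 mm from the latch's axis. Its top is 63 mm above the bench, the bar's top face 33 mm. Push it sideways or pinch it from above and follow its arc.
- flux: Bystander: small white flux bottle with black cap, 28 mm in diameter, 62 mm tall; origin at the underside's centre.
- spool: Bystander: grey solder spool standing on end, 48 mm in diameter, 36 mm tall; origin at the underside's centre.
- driver: Bystander: screwdriver with red handle, about 150 mm long, lying flat along its x; origin under its middle.
Things that resemble listed ones, but are neither listed nor needed, are in the scene too. Of the things like the blade, leave any that is green; of the rest the smaller one is meant.

How it is judged:
By the outcome, as a careful person would: the job done as asked, in the order asked, and still so for the second after the job is handed in, with the robot touching nothing.
It also fails if it takes over 72 s, if anything falls off the work surface, if the arm or the gripper's body presses on something with over 40 N, if the wrist force passes 120 N, or if a joint passes its speed limit or range.

## Working session

There is one attempt and no reset: what is moved stays moved. The work goes in short steps, Python scripts to look and compute and a tool call to move; the robot and the scene stay as the last step left them, time stands still between calls to the robot, and variables do not carry over. Pictures are saved under pics/ and viewed, at most 10 in all, crops included, and the job is handed in when it is done.

Besides the shell and the picture viewer there is one more tool, called after "Request:" in YAML: its name, and indented under it one key for each argument. move_arm: Moves the arm, as the interface text tells. Its arguments: {"type":"object","properties":{"series":{"type":"array","items":{"type":"array","items":{"type":"number","minimum":-1,"maximum":1}}}},"required":["series"]}

```bash
mkdir -p pics; cat > h.py <<'E'
import numpy as np, cv2
from scipy.spatial.transform import Rotation as R
from cell import robot
def T_tool():
    o=robot.get_obs(); T=np.eye(4)
    T[:3,:3]=R.from_euler('xyz',o['tcp_rot']).as_matrix(); T[:3,3]=o['eef_pos']; return T
def snap(n):
    p=robot.camera_params(n)
    W=p['world_from_camera'] if n!='wrist' else T_tool()@np.array(p['tool_from_camera'])
    im,d=robot.snapshot(n); return im,d,p,np.array(W)
def pts(uv,d,p,W):
    uv=np.atleast_2d(uv).astype(float); z=np.array([d[int(v),int(u)] for u,v in uv])
    c=np.c_[(uv[:,0]-p['cx'])/p['fx']*z,-(uv[:,1]-p['cy'])/p['fy']*z,-z]
    return c@W[:3,:3].T+W[:3,3]
def cloud(d,p,W):
    v,u=np.mgrid[:d.shape[0],:d.shape[1]]
    c=np.stack([(u-p['cx'])/p['fx']*d,-(v-p['cy'])/p['fy']*d,-d],-1)
    return c@W[:3,:3].T+W[:3,3]
def plane(uv,h,p,W):
    uv=np.atleast_2d(uv).astype(float)
    r=np.c_[(uv[:,0]-p['cx'])/p['fx'],-(uv[:,1]-p['cy'])/p['fy'],-np.ones(len(uv))]@W[:3,:3].T
    return W[:3,3]+r*((h-W[2,3])/r[:,2])[:,None]
E
python3 - <<'E'
from h import *
print(robot.get_obs())
for n in('top','side','wrist'):
    im,d,p,W=snap(n); cv2.imwrite(f'pics/{n}0.png',im); np.savez(f'{n}0.npz',im=im,d=d,W=W)
    print(n,{k:v for k,v in p.items()},W.round(3).tolist(),(d==0).mean())
E
```

```text
{'time': 0.0, 'q': array([ 1.03391528e+00,  3.59497389e-01,  1.51147495e+00, -1.19237135e-05,
        1.27250632e+00, -1.15088272e-01]), 'joint_vel': array([-1.49685310e-03, -1.91585821e-05,  9.22488337e-04,  1.11287781e-03,
       -8.70864649e-04, -6.23580740e-04]), 'joint_torque': array([ 8.15600259e-06, -5.27609682e+01, -2.78630179e+01, -1.20736322e-04,
        1.26857695e-02,  9.26481334e-06]), 'eef_pos': array([0.24527844, 0.54680016, 0.23044195]), 'tcp_rot': array([-3.13971782e+00, -2.05262955e-04,  2.71980320e+00]), 'contact_force': array([-0.02621139, -0.18540658,  0.46444488]), 'ft_torque': array([-0.00076732,  0.00130749, -0.02725213]), 'grip_force': 0.0, 'finger_gap': 0.08513715565455283}
top {'fx': 412.3825853270445, 'fy': 412.3825853270445, 'cx': 278.2260363702192, 'cy': 206.21977088882377, 'world_from_camera': array([[-0.01063865,  0.98155564, -0.19088046,  0.33024353],
       [-0.99984621, -0.01310356, -0.01165575,  0.04441048],
       [-0.01394198,  0.1907271 ,  0.98154409,  1.08295821],
       [ 0.        ,  0.        ,  0.        ,  1.        ]])} [[-0.011, 0.982, -
[... 535 characters left out ...]
92, -0.6, -0.593], [0.003, 0.775, 0.632, 0.724], [0.0, 0.0, 0.0, 1.0]] 0.004047619047619047
wrist {'fx': 342.4277897082118, 'fy': 342.4277897082118, 'cx': 275.5726585630802, 'cy': 205.13496026663321, 'tool_from_camera': array([[ 7.45874146e-04,  9.58548755e-01,  2.84927583e-01,
         7.34754595e-02],
       [ 9.99999641e-01, -6.00407643e-04, -5.97884829e-04,
         1.34884987e-04],
       [-4.02029060e-04,  2.84927927e-01, -9.58548859e-01,
        -1.41807328e-01],
       [ 0.00000000e+00,  0.00000000e+00,  0.00000000e+00,
         1.00000000e+00]])} [[0.409, -0.875, -0.259, 0.178], [0.913, 0.391, 0.117, 0.577], [-0.001, -0.285, 0.959, 0.372], [0.0, 0.0, 0.0, 1.0]] 0.0038477891156462585
```

View pics/top0.png

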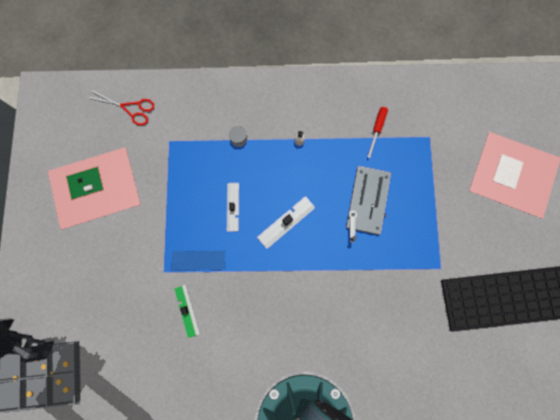

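View pics/side0.png

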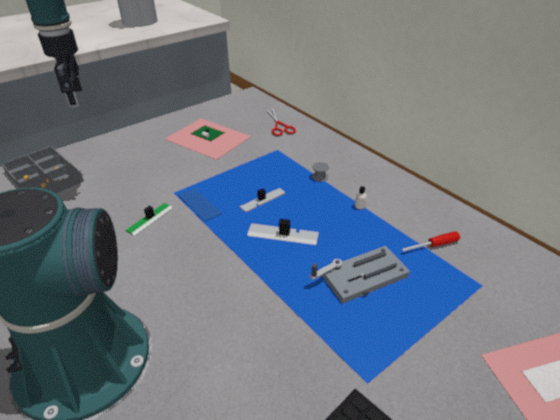

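The top view shows the small blade at about (233,207), the larger decoy at (287,222) and a green one at (187,311). The holder is at (370,200), with its latch post at about (352,214). The flux bottle is at (299,138), the spool at (238,137) and the driver at (378,130). The side view agrees.

```bash
python3 - <<'E'
from h import *
f=np.load('top0.npz');p=robot.camera_params('top')
im,d,W=f['im'],f['d'],f['W']
for n,u,v in [('blade',233,207),('big',287,222),('holder',370,200),('post',352,214),('latchend',351,243),('flux',299,138),('spool',238,137),('driverhandle',381,118),('drivertip',369,157)]:
    print(n,pts([[u,v]],d,p,W).round(3))
# white-ish blobs
hsv=cv2.cvtColor(im,cv2.COLOR_BGR2HSV)
m=((hsv[...,1]<60)&(hsv[...,2]>150)).astype(np.uint8)
C=cloud(d,p,W)
for x0,y0,x1,y1,n in [(220,175,245,240,'small'),(250,190,320,255,'big')]:
    mm=np.zeros_like(m);mm[y0:y1,x0:x1]=m[y0:y1,x0:x1]
    v,u=np.nonzero(mm); P=plane(np.c_[u,v],.005,p,W)
    r=cv2.minAreaRect((P[:,:2]*1000).astype(np.float32));print(n,r)
t=T_tool();print(t.round(3))
E
```

```text
blade [[0.534 0.174 0.034]]
big [[0.491 0.035 0.046]]
holder [[ 0.55  -0.184  0.02 ]]
post [[ 0.511 -0.133  0.035]]
latchend [[ 0.44  -0.133 -0.   ]]
flux [[ 0.718 -0.001  0.039]]
spool [[0.725 0.163 0.033]]
driverhandle [[ 0.777 -0.225  0.024]]
drivertip [[ 0.671 -0.19   0.011]]
small ((541.4305419921875, 179.27334594726562), (128.18011474609375, 29.567672729492188), 0.4578530788421631)
big ((497.7041320800781, 37.11094284057617), (39.463714599609375, 169.32620239257812), 39.8005485534668)
[[-0.912  0.409 -0.001  0.245]
 [ 0.409  0.912 -0.001  0.547]
 [ 0.    -0.001 -1.     0.231]
 [ 0.     0.     0.     1.   ]]
```

```bash
cat >> h.py <<'E'
def row(pos,yaw,T=None):
    """fractions for a move to world pos, tool down at yaw"""
    T=T_tool() if T is None else T
    G=R.from_euler('xyz',[np.pi,0,yaw]).as_matrix()
    s=T[:3,:3].T@(np.array(pos)-T[:3,3])/.3
    w=R.from_matrix(T[:3,:3].T@G).as_rotvec()/(np.pi/2)
    print('row',s.round(4),w.round(4),'rows>=',np.linalg.norm(s)*.3/.0417,np.linalg.norm(w)*90/7.16)
E
python3 -c "
from h import *
row([.39,.36,.2],np.pi);row([.54,.178,.18],np.pi)"
```

```text
row [-0.695  -0.371   0.1025] [-0.0009 -0.0003 -0.2686] rows>= 5.715572331057291 3.3756982392214607
row [-1.3996 -0.7196  0.1696] [-0.0009 -0.0003 -0.2686] rows>= 11.387555533077993 3.3756982392214607
```

Request:
move_arm:
  series:
    - [0, -0.695, -0.371, 0.1025, -0.0009, 0, -0.2686]
    - [0, -0.695, -0.371, 0.1025, -0.0009, 0, -0.2686]
    - [0, -0.695, -0.371, 0.1025, -0.0009, 0, -0.2686]
    - [0, -0.695, -0.371, 0.1025, -0.0009, 0, -0.2686]
    - [0, -0.695, -0.371, 0.1025, -0.0009, 0, -0.2686]
    - [0, -0.695, -0.371, 0.1025, -0.0009, 0, -0.2686]

```text
time: 0.65
eef_pos: [0.3911, 0.3584, 0.2001]
tcp_rot: [3.141, 0.0, -3.141]
contact_force: [0.7, 0.5, -0.4]
finger_gap: 0.085
grip_force: 0.0
```

Request:
move_arm:
  series:
    - [0, -0.5, -0.607, 0.067, 0, 0, 0]
    - [0, -0.5, -0.607, 0.067, 0, 0, 0]
    - [0, -0.5, -0.607, 0.067, 0, 0, 0]
    - [0, -0.5, -0.607, 0.067, 0, 0, 0]
    - [0, -0.5, -0.607, 0.067, 0, 0, 0]
    - [0, -0.5, -0.607, 0.067, 0, 0, 0]
    - [0, -0.5, -0.607, 0.067, 0, 0, 0]
    - [0, -0.5, -0.607, 0.067, 0, 0, 0]

```text
time: 1.32
eef_pos: [0.5409, 0.1771, 0.1797]
tcp_rot: [3.14, -0.001, 3.138]
contact_force: [-0.6, -0.1, 0.9]
finger_gap: 0.0854
grip_force: 0.0
```

```bash
python3 - <<'E'
from h import *
im,d,p,W=snap('wrist'); cv2.imwrite('pics/w1.png',im); np.savez('w1.npz',im=im,d=d,W=W)
o=robot.get_obs();print(o['time'],o['eef_pos'],o['tcp_rot'],o['contact_force'])
E
```

```text
1.3667 [0.53990685 0.17810705 0.17977151] [ 3.14007999e+00 -1.23615630e-03  3.14007988e+00] [-0.40321927  0.3071083  -0.55687338]
```

View pics/w1.png

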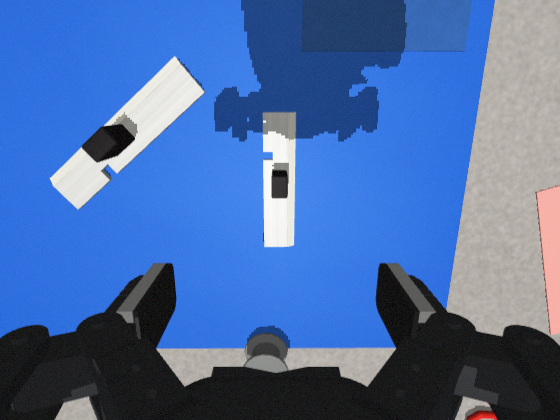

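The wrist view shows the small blade upright at (279,180). Its notch is at (268,156) on the -Y side, towards the robot, so the blade's yaw is about π. The big decoy is at upper left.

```bash
python3 - <<'E'
from h import *
f=np.load('w1.npz');p=robot.camera_params('wrist')
im,d,W=f['im'],f['d'],f['W']
hsv=cv2.cvtColor(im,cv2.COLOR_BGR2HSV)
m=(hsv[...,1]<90)|(hsv[...,2]<60)
mm=np.zeros(m.shape,np.uint8);mm[100:262,245:312]=m[100:262,245:312]
n,l,s,c=cv2.connectedComponentsWithStats(mm);k=1+s[1:,4].argmax();mm=l==k
v,u=np.nonzero(mm);C=cloud(d,p,W)
z=C[v,u,2];print('z pct',np.percentile(z,[5,25,50,75,95,99]).round(4), 'bench',np.median(C[150:240,180:240,2]))
br=mm&(hsv[...,2]>110)
def rect(msk,h):
    v,u=np.nonzero(msk);P=plane(np.c_[u,v],h,p,W)[:,:2]*1000
    return cv2.minAreaRect(P.astype(np.float32)),P
print(rect(br,.005)[0])
# yaw from spine/bevel columns, excluding notch: per-row extents
E=[]
for r in range(118,244):
    uu=np.nonzero(mm[r])[0]
    if len(uu): E.append((r,uu.min(),uu.max()))
E=np.array(E)
for j in(1,2):
    P=plane(np.c_[E[:,j]+(0.5 if j==2 else -.5),E[:,0]],.005,p,W)
    ok=np.abs(P[:,1]-np.median(P[:,1]))<.003
    a=np.polyfit(P[ok,0],P[ok,1],1);print('edge slope',a[0],'y at .54',np.polyval(a,.54),ok.sum())
print('notch rows',[tuple(e) for e in E if e[1]>np.median(E[:,1])+4])
# tab top
dk=(hsv[...,2]<70)&mm
Z=C[...,2]; tt=dk&(Z>.028); v,u=np.nonzero(tt); print('tab z',np.median(Z[tt]),tt.sum(),'px',u.min(),u.max(),v.min(),v.max())
print('tab rect',rect(tt,np.median(Z[tt]))[0])
# top cam
g=np.load('top0.npz');pt=robot.camera_params('top');Ct=cloud(g['d'],pt,g['W'])
ht=cv2.cvtColor(g['im'],cv2.COLOR_BGR2HSV);q=np.zeros(d.shape,bool);q[190:225,222:245]=True
q&=(ht[...,2]<70);print('top tab',np.median(Ct[q],0),Ct[q][:,2].max())
E
```

```text
z pct [0.001  0.0034 0.0042 0.0049 0.0341 0.0353] bench 0.00013947190976312807
((539.5324096679688, 180.8820037841797), (29.969560623168945, 129.33316040039062), 89.96544647216797)
edge slope -0.0021301295204776464 y at .54 0.16597470378725648 119
edge slope -0.0026841009105193934 y at .54 0.19587223651429012 126
notch rows [(np.int64(152), np.int64(273), np.int64(294)), (np.int64(153), np.int64(273), np.int64(294)), (np.int64(154), np.int64(273), np.int64(294)), (np.int64(155), np.int64(273), np.int64(294)), (np.int64(156), np.int64(273), np.int64(294)), (np.int64(157), np.int64(273), np.int64(294)), (np.int64(158), np.int64(273), np.int64(294))]
tab z 0.03415307065610365 336 px 272 287 175 197
tab rect ((535.8204956054688, 181.29083251953125), (12.88460922241211, 19.45175552368164), 89.69477844238281)
top tab [0.53381677 0.17715551 0.03534204] 0.03897936641773314
```

Request:
move_arm:
  series:
    - [0, 0.0113, 0.01, 0.3, 0, 0, 0]
    - [0, 0.0113, 0.01, 0.3, 0, 0, 0]
    - [0, 0.0113, 0.01, 0.45, 0, 0, 0]
    - [0, 0.0113, 0.01, 0.5, 0, 0, 0]
    - [0, 0.0113, 0.01, 0.546, 0, 0, 0]
    - [0, 0.0113, 0.01, 0.546, 0, 0, 0]
    - [0.6, 0.0113, 0.01, 0.546, 0, 0, 0]
    - [0.6, 0.0113, 0.01, 0.546, 0, 0, 0]
    - [0.6, 0.0113, 0.01, 0.546, 0, 0, 0]
    - [0.6, 0.0113, 0.01, 0.546, 0, 0, 0]

```text
time: 2.2
eef_pos: [0.538, 0.1822, 0.018]
tcp_rot: [3.14, 0.003, -3.141]
contact_force: [-0.2, -0.2, -0.4]
finger_gap: 0.0391
grip_force: 0.0
```

Request:
move_arm:
  series:
    - [0.8, 0, 0, 0, 0, 0, 0]
    - [0.8, 0, 0, 0, 0, 0, 0]
    - [1, 0, 0, 0, 0, 0, 0]
    - [1, 0, 0, 0, 0, 0, 0]
    - [1, 0, 0, 0, 0, 0, 0]
    - [1, 0, 0, 0, 0, 0, 0]
    - [1, 0, 0, 0, 0, 0, 0]
    - [1, 0, 0, 0, 0, 0, 0]

```text
time: 2.87
eef_pos: [0.5375, 0.1817, 0.0174]
tcp_rot: [3.14, 0.001, 3.142]
contact_force: [-1.3, 0.5, 6.2]
finger_gap: 0.0122
grip_force: 60.5
```

Request:
move_arm:
  series:
    - [1, 0, 0, -0.1, 0, 0, 0]
    - [1, 0, 0, -0.22, 0, 0, 0]
    - [1, 0, 0, -0.34, 0, 0, 0]
    - [1, 0, -0.12, -0.44, 0, 0, 0]
    - [1, -0.04, -0.25, -0.47, 0, 0, 0]
    - [1, -0.04, -0.38, -0.47, 0, 0, 0]
    - [1, -0.04, -0.51, -0.47, 0, 0, 0]
    - [1, -0.04, -0.63, -0.47, 0, 0, 0]
    - [1, -0.04, -0.73, -0.47, 0, 0, 0]
    - [1, -0.04, -0.773, -0.47, 0, 0, 0]

```text
time: 3.7
eef_pos: [0.5488, -0.0543, 0.1573]
tcp_rot: [-3.141, 0.001, 3.139]
contact_force: [-0.7, 0.0, -1.4]
finger_gap: 0.0124
grip_force: 59.5
```

Request:
move_arm:
  series:
    - [1, 0, 0, 0, 0, 0, 0]
    - [1, 0, 0, 0, 0, 0, 0]

```text
time: 3.87
eef_pos: [0.5486, -0.0505, 0.157]
tcp_rot: [3.139, -0.0, 3.14]
contact_force: [0.3, 0.9, -2.2]
finger_gap: 0.0127
grip_force: 59.5
```

```bash
python3 - <<'E'
from h import *
o=robot.get_obs();print(o['time'],o['eef_pos'],o['tcp_rot'],o['contact_force'])
im,d,p,W=snap('wrist'); cv2.imwrite('pics/w2.png',im); np.savez('w2.npz',im=im,d=d,W=W)
E
```

```text
3.8667 [ 0.54862812 -0.05051182  0.15697654] [ 3.13943354e+00 -2.93192086e-04  3.13959540e+00] [ 0.26555709  0.88833149 -2.19986162]
```

View pics/w2.png

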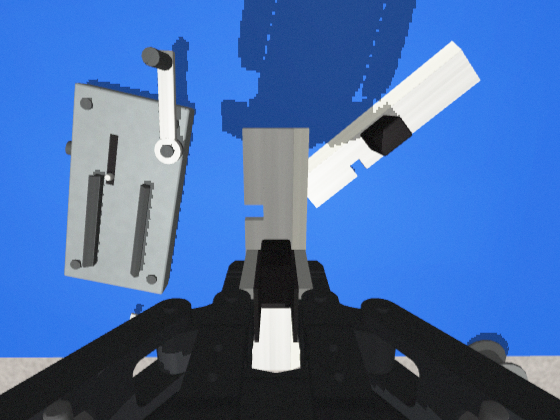

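The wrist view shows the holder at left with corners near (77,85), (192,105), (164,293) and (65,275). Its rails are at (93,220) and (143,230), and the slot runs from (113,136) to (109,184) with a bright pin near (110,178). The latch pivot is at (167,151) and the post at (157,57). The held blade shows its notch at (253,211).

```bash
python3 - <<'E'
from h import *
f=np.load('w2.npz');p=robot.camera_params('wrist')
im,d,W=f['im'],f['d'],f['W'];C=cloud(d,p,W);Z=C[...,2]
hsv=cv2.cvtColor(im,cv2.COLOR_BGR2HSV)
m=np.zeros(Z.shape,bool);m[75:305,55:205]=True
top=m&(abs(Z-.020)<.005)&(hsv[...,1]<100)
n,l,s,c=cv2.connectedComponentsWithStats(top.astype(np.uint8));top=l==1+s[1:,4].argmax()
zt=np.median(Z[top]);print('top z',zt,top.sum())
v,u=np.nonzero(top);P=plane(np.c_[u,v],.02,p,W)[:,:2]*1000
r=cv2.minAreaRect(P.astype(np.float32));print(r);print(cv2.boxPoints(r).round(1))
crop=cv2.resize(im[40:305,50:210],None,fx=3.7,fy=2.26*1,interpolation=cv2.INTER_CUBIC) if 0 else cv2.resize(im[70:260,60:200],None,fx=3.1,fy=3.1,interpolation=cv2.INTER_CUBIC)
cv2.imwrite('pics/w2c.png',crop)
for n,y0,y1,x0,x1 in [('post',40,75,140,175)]:
    q=np.zeros(Z.shape,bool);q[y0:y1,x0:x1]=True;q&=Z>.055;print(n,q.sum(),np.median(C[q],0))
for uv in [(167,151)]: print('axis',plane([uv],.033,p,W),pts([uv],d,p,W))
E
```

```text
top z 0.01930652250094428 17669
((551.0640869140625, -180.17245483398438), (93.76405334472656, 168.61544799804688), 77.28547668457031)
[[ 458.5 -207.3]
 [ 623.  -244.5]
 [ 643.6 -153. ]
 [ 479.1 -115.9]]
post 353 [ 0.4468736  -0.1286007   0.06202491]
axis [[ 0.5104974  -0.13343896  0.033     ]] [[ 0.51034576 -0.13307944  0.03414663]]
```

View pics/w2c.png

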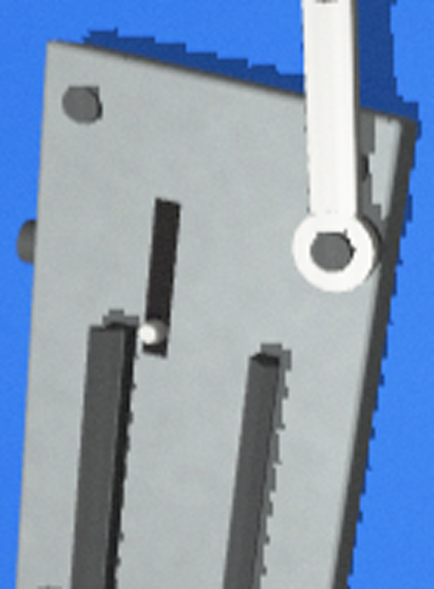

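The crop shows the pin clearly at crop (152,332), which is image (109,177), at the slot's lower end. The slot runs from (168,200) to (155,355) in the crop. I'll fit the holder frame from its edges, the rails and the latch pivot.

```bash
cat > fit.py <<'E'
from h import *
f=np.load('w2.npz');p=robot.camera_params('wrist')
im,d,W=f['im'],f['d'],f['W'];C=cloud(d,p,W);Z=C[...,2]
hsv=cv2.cvtColor(im,cv2.COLOR_BGR2HSV)
blue=(hsv[...,1]>130)
def line(P,n):
    vx,vy,x,y=cv2.fitLine((P[:,:2]*1000).astype(np.float32),cv2.DIST_HUBER,0,.01,.01).ravel()
    if abs(vx)>abs(vy) and vx>0 or abs(vy)>abs(vx) and vy>0: vx,vy=-vx,-vy
    a=np.degrees(np.arctan2(vy,vx));print(n,'ang',a.round(2),'pt',x.round(1),y.round(1));return np.array([vx,vy]),np.array([x,y])
L=[]
for r in list(range(95,138))+list(range(165,265)):
    c=np.nonzero(~blue[r,50:110])[0]
    if len(c): L.append((50+c[0]-.5,r))
dL,pL=line(plane(L,.02,p,W),'left(+y) edge')
Tp=[]
for c in range(84,154):
    r=np.nonzero(~blue[70:130,c])[0]
    if len(r): Tp.append((c,70+r[0]-.5))
dT,pT=line(plane(Tp,.02,p,W),'top(+x) edge')
B=[]
for c in range(70,155):
    r=np.nonzero(~blue[240:310,c])[0]; 
    q=np.nonzero(blue[240:310,c])[0]
    if len(q): B.append((c,240+q[0]-.5))
dB,pB=line(plane(B,.02,p,W),'bottom(-x) edge (may incl wall)')
s=plane([(60+168/3.1,70+200/3.1),(60+155/3.1,70+355/3.1)],.02,p,W)[:,:2]*1000
v=s[0]-s[1];print('slot ang',np.degrees(np.arctan2(v[1],v[0])),np.linalg.norm(v),s)
ang=np.arctan2(dL[1],dL[0]);print('ang',ang)
# rails: dark, z>.024
dark=(hsv[...,2]<95)
for x0,x1 in((75,106),(128,156)):
    q=np.zeros(Z.shape,bool);q[165:285,x0:x1]=True;q&=(Z>.026)&(Z<.036);P=C[q];line(P,'rail');print(q.sum(),np.percentile(P[:,2],[50,95]))
pin=plane([(109.03,177.1)],.0255,p,W)[0,:2]*1000;axis=plane([(166.8,151)],.033,p,W)[0,:2]*1000
print('pin',pin,'axis',axis)
for th in(ang,):
    ex=np.array([np.cos(th),np.sin(th)]);ey=np.array([-ex[1],ex[0]])
    o1=axis-46*ex+36*ey
    print('origin from axis',o1,'left edge y',(pL-o1)@ey,'top edge x',(pT-o1)@ex,'bottom x',(pB-o1)@ex,'pin',(pin-o1)@ex,(pin-o1)@ey,'slot',(s-o1)@ex,(s-o1)@ey)
E
python3 fit.py
```

```text
left(+y) edge ang 167.15 pt 542.1 -222.4
top(+x) edge ang -102.74 pt 465.7 -170.6
bottom(-x) edge (may incl wall) ang -102.92 pt 633.7 -198.6
slot ang 167.55920961135115 41.936103632493364 [[ 499.0217369  -178.50052886]
 [ 539.97314539 -187.53484848]]
ang 2.917328
rail ang 167.14 pt 569.2 -204.1
957 [0.02863836 0.03077913]
rail ang 167.42 pt 578.4 -163.6
780 [0.02890218 0.03084145]
pin [ 532.52745308 -184.75387984] axis [ 510.49715895 -133.59341911]
origin from axis [ 547.33919711 -178.92182545] left edge y 43.56559206441839 top edge x 81.42553120956912 bottom x -88.54496498552105 pin 13.143838313437083 8.979985364808112 slot [47.20118071  5.26614337] [10.33455464 10.03546806]
```

```bash
cat > held.py <<'E'
from h import *
import sys
def held(fn,T):
    f=np.load(fn);p=robot.camera_params('wrist');im,d,W=f['im'],f['d'],f['W'];C=cloud(d,p,W)
    hsv=cv2.cvtColor(im,cv2.COLOR_BGR2HSV)
    m=np.zeros(d.shape,bool);m[100:245,225:330]=True
    m&=(abs(d-np.median(d[150:200,265:290]))<.03)
    zt=np.median(C[150:200,265:290,2]);print('blade top z',zt,'tool z',T[2,3])
    E=[]
    for r in range(135,243):
        u=np.nonzero(m[r])[0]
        if len(u):E.append((r,u.min()-.5,u.max()+.5))
    E=np.array(E);Ti=np.linalg.inv(T)
    tl=lambda uv:(plane(uv,zt,p,W)@Ti[:3,:3].T+Ti[:3,3])*1000
    a=tl(E[:,[1,0]]);b=tl(E[:,[2,0]])
    ok=abs(a[:,1]-np.median(a[:,1]))<2
    fa=np.polyfit(a[ok,0],a[ok,1],1);fb=np.polyfit(b[:,0],b[:,1],1)
    print('spine',fa,'bevel',fb,'width',fb[1]-fa[1])
    n=a[a[:,1]>np.median(a[:,1])+4];print('notch x',n[:,0].min(),n[:,0].max(),n[:,0].mean(),'depth y',n[:,1].mean())
    r=np.nonzero(m[:,275])[0].min()-.5;print('end x',tl([(275,r)]))
if __name__=='__main__':
    T=np.eye(4);T[:3,:3]=R.from_euler('xyz',[3.13943,-.00029,3.1396]).as_matrix();T[:3,3]=[.54863,-.05051,.15698]
    held('w2.npz',T)
E
python3 held.py
```

```text
blade top z 0.14394612804921925 tool z 0.15698
spine [-7.48749229e-04 -1.43421729e+01] bevel [1.67758015e-03 1.52143108e+01] width 29.556483673878017
notch x 21.881053699972732 27.345024462013477 24.620975403829437 depth y -5.562973857297966
end x [[63.07564296  0.3509451  13.05295393]]
```

```bash
python3 -c "
from h import *
row([.5582,-.1805,.157],2.918);row([.5582,-.1805,.075],2.918)"
```

```text
row [-0.0323 -0.4362 -0.0012] [ 0.0014 -0.0004  0.142 ] rows>= 3.1470616548956936 1.7848574536322288
row [-0.0325 -0.4369  0.2722] [ 0.0014 -0.0004  0.142 ] rows>= 3.710344804295002 1.7848574536322288
```

Request:
move_arm:
  series:
    - [1, -0.008, -0.11, 0, 0, 0, 0.04]
    - [1, -0.017, -0.22, 0, 0.001, 0, 0.08]
    - [1, -0.025, -0.33, 0.02, 0.001, 0, 0.12]
    - [1, -0.032, -0.437, 0.08, 0.0014, 0, 0.142]
    - [1, -0.0325, -0.437, 0.16, 0.0014, 0, 0.142]
    - [1, -0.0325, -0.437, 0.23, 0.0014, 0, 0.142]
    - [1, -0.0325, -0.437, 0.272, 0.0014, 0, 0.142]
    - [1, -0.0325, -0.437, 0.272, 0.0014, 0, 0.142]
    - [1, -0.0325, -0.437, 0.272, 0.0014, 0, 0.142]

```text
time: 4.67
eef_pos: [0.5584, -0.1796, 0.0747]
tcp_rot: [-3.142, -0.002, 2.92]
contact_force: [-0.1, -0.0, -1.4]
finger_gap: 0.0128
grip_force: 59.5
```

```bash
python3 - <<'E'
from h import *
o=robot.get_obs();print(o['time'],o['eef_pos'],o['tcp_rot'],o['contact_force'])
im,d,p,W=snap('wrist'); np.savez('w3.npz',im=im,d=d,W=W)
a=cv2.resize(im[20:270,150:400],None,fx=2.3,fy=2.3,interpolation=cv2.INTER_CUBIC);cv2.imwrite('pics/w3.png',a)
E
```

```text
4.6667 [ 0.55840543 -0.17958152  0.0747345 ] [-3.14155005e+00 -1.98386216e-03  2.92031917e+00] [-0.13572704 -0.02795422 -1.41047248]
```

View pics/w3.png

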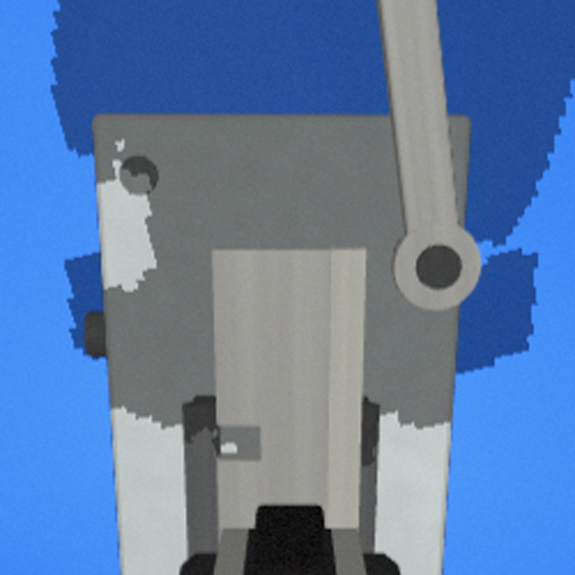

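The blade hovers parallel to the channel. The crop shows its end at row 250, its sides at columns 212 and 366, and the notch at (240,442). The holder's +x edge is at row 116, from column 94 to 470, and the rails show on both sides.

```bash
python3 - <<'E'
from h import *
f=np.load('w3.npz');p=robot.camera_params('wrist');W=f['W'];Ti=np.linalg.inv(T_tool())
uv=lambda a:np.array(a,float)/2.3+[150,20]-.28
tl=lambda a,z:((plane(uv(a),z,p,W)@Ti[:3,:3].T+Ti[:3,3])*1000)[:,:2].round(2)
print('holder +x corners',tl([(94,116),(470,116)],.02))
zb=.0747-.01305
print('blade end corners',tl([(212,250),(366,249)],zb))
print('blade low',tl([(217,525),(359,525)],zb))
print('notch',tl([(240,425),(240,460)],zb))
print('left edge low, right edge low',tl([(112,430),(451,430)],.02))
print('latch axis bolt',tl([(438,266)],.033))
E
```

```text
holder +x corners [[ 91.52 -44.81]
 [ 91.59  42.89]]
blade end corners [[ 63.75 -14.15]
 [ 63.96  15.49]]
blade low [[  6.44 -14.64]
 [  6.45  15.62]]
notch [[28.65 -9.36]
 [21.07 -9.49]]
left edge low, right edge low [[ 15.06 -45.44]
 [ 15.12  42.95]]
latch axis bolt [[58.29 34.86]]
```

Request:
move_arm:
  series:
    - [1, 0, -0.0045, 0.03, 0, 0, 0]
    - [1, 0, -0.0045, 0.06, 0, 0, 0]
    - [1, 0, -0.0045, 0.0757, 0, 0, 0]
    - [1, 0, -0.0045, 0.0757, 0, 0, 0]
    - [1, 0, -0.0045, 0.0757, 0, 0, 0]

```text
time: 5.13
eef_pos: [0.5581, -0.1826, 0.0523]
tcp_rot: [-3.141, -0.001, 2.919]
contact_force: [-0.1, 0.3, -1.3]
finger_gap: 0.0122
grip_force: 59.5
```

Request:
move_arm:
  series:
    - [1, 0, 0, 0.004, 0, 0, 0]
    - [1, 0, 0, 0.008, 0, 0, 0]
    - [1, 0, 0, 0.012, 0, 0, 0]
    - [1, 0, 0, 0.015, 0, 0, 0]
    - [1, 0, 0, 0.015, 0, 0, 0]

```text
time: 5.55
eef_pos: [0.5584, -0.1828, 0.0481]
tcp_rot: [-3.141, 0.0, 2.919]
contact_force: [-0.4, 0.1, -1.8]
finger_gap: 0.0129
grip_force: 59.5
```

Request:
move_arm:
  series:
    - [1, 0, 0, 0.003, 0, 0, 0]
    - [1, 0, 0, 0.006, 0, 0, 0]
    - [1, 0, 0, 0.006, 0, 0, 0]

```text
time: 5.8
eef_pos: [0.5584, -0.1827, 0.0462]
tcp_rot: [-3.141, 0.0, 2.919]
contact_force: [-0.3, 0.2, -1.9]
finger_gap: 0.0124
grip_force: 59.5
```

Request:
move_arm:
  series:
    - [1, 0, 0, 0.003, 0, 0, 0]
    - [1, 0, 0, 0.0045, 0, 0, 0]
    - [1, 0, 0, 0.0045, 0, 0, 0]

```text
time: 6.05
eef_pos: [0.5584, -0.1828, 0.0449]
tcp_rot: [-3.141, 0.0, 2.919]
contact_force: [0.2, -0.4, -1.8]
finger_gap: 0.0126
grip_force: 59.5
```

Request:
move_arm:
  series:
    - [1, 0, 0, 0.0025, 0, 0, 0]
    - [1, 0, 0, 0.0025, 0, 0, 0]
    - [1, 0, 0, 0.0025, 0, 0, 0]

```text
time: 6.3
eef_pos: [0.5584, -0.1828, 0.0442]
tcp_rot: [-3.141, 0.0, 2.919]
contact_force: [0.1, 0.4, -1.3]
finger_gap: 0.0125
grip_force: 59.5
```

Request:
move_arm:
  series:
    - [1, 0, 0, 0.0025, 0, 0, 0]
    - [1, 0, 0, 0.0025, 0, 0, 0]
    - [1, 0, 0, 0.0025, 0, 0, 0]

```text
time: 6.55
eef_pos: [0.5584, -0.1828, 0.0435]
tcp_rot: [-3.141, 0.0, 2.919]
contact_force: [-0.4, -0.7, -1.0]
finger_gap: 0.0124
grip_force: 59.5
```

Request:
move_arm:
  series:
    - [1, 0, 0, 0.0025, 0, 0, 0]
    - [1, 0, 0, 0.0025, 0, 0, 0]
    - [1, 0, 0, 0.0025, 0, 0, 0]

```text
time: 6.8
eef_pos: [0.5584, -0.1828, 0.0427]
tcp_rot: [-3.141, 0.0, 2.919]
contact_force: [-0.5, 0.0, -2.0]
finger_gap: 0.0125
grip_force: 59.5
```

Request:
move_arm:
  series:
    - [1, 0, 0, 0.0025, 0, 0, 0]
    - [1, 0, 0, 0.0025, 0, 0, 0]
    - [1, 0, 0, 0.0025, 0, 0, 0]

```text
time: 7.05
eef_pos: [0.5584, -0.1828, 0.042]
tcp_rot: [-3.141, 0.0, 2.919]
contact_force: [-0.3, -0.1, -1.0]
finger_gap: 0.0122
grip_force: 59.5
```

Request:
move_arm:
  series:
    - [1, 0, 0, 0.0025, 0, 0, 0]
    - [1, 0, 0, 0.0025, 0, 0, 0]
    - [1, 0, 0, 0.0025, 0, 0, 0]

```text
time: 7.3
eef_pos: [0.5584, -0.1828, 0.0412]
tcp_rot: [-3.141, 0.0, 2.919]
contact_force: [-0.1, -0.8, -1.6]
finger_gap: 0.0128
grip_force: 59.5
```

Request:
move_arm:
  series:
    - [1, 0, 0, 0.0025, 0, 0, 0]
    - [1, 0, 0, 0.0025, 0, 0, 0]
    - [1, 0, 0, 0.0025, 0, 0, 0]

```text
time: 7.55
eef_pos: [0.5584, -0.1828, 0.0405]
tcp_rot: [-3.141, 0.0, 2.919]
contact_force: [-0.1, 0.7, -0.9]
finger_gap: 0.0125
grip_force: 59.5
```

Request:
move_arm:
  series:
    - [1, 0, 0, 0.0025, 0, 0, 0]
    - [1, 0, 0, 0.0025, 0, 0, 0]
    - [1, 0, 0, 0.0025, 0, 0, 0]

```text
time: 7.8
eef_pos: [0.5584, -0.1828, 0.0397]
tcp_rot: [-3.141, 0.0, 2.919]
contact_force: [0.7, 0.4, 0.0]
finger_gap: 0.0127
grip_force: 59.5
```

Request:
move_arm:
  series:
    - [1, 0, 0, 0.0025, 0, 0, 0]
    - [1, 0, 0, 0.0025, 0, 0, 0]
    - [1, 0, 0, 0.0025, 0, 0, 0]

```text
time: 8.05
eef_pos: [0.5584, -0.1828, 0.039]
tcp_rot: [-3.141, 0.0, 2.919]
contact_force: [-0.6, -0.2, -1.8]
finger_gap: 0.0124
grip_force: 59.5
```

Request:
move_arm:
  series:
    - [1, 0, 0, 0.002, 0, 0, 0]
    - [1, 0, 0, 0.002, 0, 0, 0]
    - [1, 0, 0, 0.002, 0, 0, 0]

```text
time: 8.3
eef_pos: [0.5584, -0.1828, 0.0384]
tcp_rot: [-3.141, 0.0, 2.919]
contact_force: [0.6, 1.0, -1.4]
finger_gap: 0.0125
grip_force: 59.5
```

Request:
move_arm:
  series:
    - [1, 0, 0, 0.0015, 0, 0, 0]
    - [1, 0, 0, 0.0015, 0, 0, 0]
    - [1, 0, 0, 0.0015, 0, 0, 0]

```text
time: 8.55
eef_pos: [0.5584, -0.1828, 0.0379]
tcp_rot: [-3.141, 0.0, 2.919]
contact_force: [0.3, -0.4, -1.9]
finger_gap: 0.0128
grip_force: 59.5
```

Request:
move_arm:
  series:
    - [1, 0, 0, 0.0015, 0, 0, 0]
    - [1, 0, 0, 0.0015, 0, 0, 0]
    - [1, 0, 0, 0.0015, 0, 0, 0]

```text
time: 8.8
eef_pos: [0.5585, -0.1828, 0.0375]
tcp_rot: [-3.141, 0.0, 2.919]
contact_force: [0.3, 0.6, -0.9]
finger_gap: 0.0128
grip_force: 59.6
```

Request:
move_arm:
  series:
    - [1, 0, 0, 0.0015, 0, 0, 0]
    - [1, 0, 0, 0.0015, 0, 0, 0]
    - [1, 0, 0, 0.0015, 0, 0, 0]

```text
time: 9.05
eef_pos: [0.5585, -0.1829, 0.0374]
tcp_rot: [-3.141, 0.0, 2.919]
contact_force: [-2.5, 0.3, 4.4]
finger_gap: 0.0123
grip_force: 60.0
```

Request:
move_arm:
  series:
    - [1, 0, 0, -0.0015, 0, 0, 0]
    - [1, 0, 0, -0.0015, 0, 0, 0]
    - [0.75, 0, 0, -0.0015, 0, 0, 0]
    - [0.7, 0, 0, -0.0015, 0, 0, 0]
    - [0.6, 0, 0, -0.0015, 0, 0, 0]
    - [0.6, 0, 0, -0.0015, 0, 0, 0]
    - [0.6, 0, 0, -0.0015, 0, 0, 0]
    - [0.6, 0, 0, -0.0015, 0, 0, 0]

```text
time: 9.72
eef_pos: [0.5585, -0.1828, 0.0375]
tcp_rot: [-3.141, 0.0, 2.919]
contact_force: [-0.8, 0.4, -0.1]
finger_gap: 0.0341
grip_force: 0.0
```

Request:
move_arm:
  series:
    - [0.6, 0, 0, -0.05, 0, 0, 0]
    - [0.6, 0, 0, -0.15, 0, 0, 0]
    - [0.6, 0, 0, -0.25, 0, 0, 0]
    - [0.6, 0, 0, -0.35, 0, 0, 0]
    - [0.6, 0, 0, -0.42, 0, 0, 0]
    - [0.6, 0, 0, -0.42, 0, 0, 0]
    - [0.6, 0, 0, -0.42, 0, 0, 0]

```text
time: 10.3
eef_pos: [0.5594, -0.1831, 0.165]
tcp_rot: [-3.14, 0.004, 2.919]
contact_force: [0.1, -0.2, -0.5]
finger_gap: 0.0343
grip_force: 0.0
```

```bash
python3 - <<'E'
from h import *
o=robot.get_obs();print(o['time'],o['eef_pos'],o['tcp_rot'],o['contact_force'])
im,d,p,W=snap('wrist'); np.savez('w4.npz',im=im,d=d,W=W,T=T_tool())
a=cv2.resize(im[40:290,150:410],None,fx=2.3,fy=2.3,interpolation=cv2.INTER_CUBIC);cv2.imwrite('pics/w4.png',a)
E
```

```text
10.3 [ 0.55944523 -0.18311429  0.16501276] [-3.14001986  0.003589    2.91869976] [ 0.09169011 -0.21770984 -0.51602875]
```

View pics/w4.png

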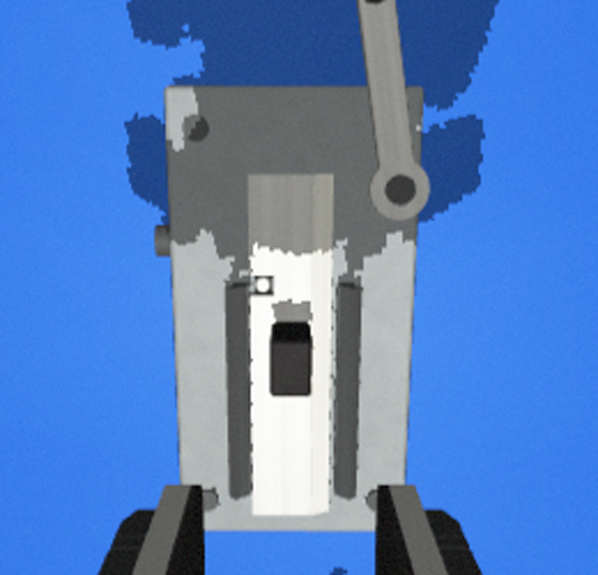

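The picture shows the pin standing in the middle of the notch at (262,285), with the blade flat and centred between the rails, so it is seated. Next I'll cage the latch post loosely and follow its arc.

```bash
python3 -c "
from h import *
row([.4462,-.1286,.12],3.63)
# arc rows in tool frame at yaw 3.63 from start angle 175.5deg
y=3.63;ex=np.array([np.cos(y),np.sin(y)]);ey=np.array([np.sin(y),-np.cos(y)])
a0=np.radians(175.5);p0=64*np.array([np.cos(a0),np.sin(a0)])
for a in range(180,268,5):
    t=np.radians(a);v=64*np.array([np.cos(t),np.sin(t)])-p0
    print(a,(v@ex/300).round(4),(v@ey/300).round(4), (np.array([510,-133.6])+v+p0).round(1))
"
```

```text
row [0.4044 0.0932 0.1448] [-7.000e-04  1.000e-04 -4.529e-01] rows>= 3.161957309660126 5.692752686778509
180 0.0084 -0.0145 [ 446.  -133.6]
185 0.0164 -0.0313 [ 446.2 -139.2]
190 0.023 -0.0487 [ 447.  -144.7]
195 0.0279 -0.0666 [ 448.2 -150.2]
200 0.0313 -0.0849 [ 449.9 -155.5]
205 0.0331 -0.1035 [ 452.  -160.6]
210 0.0332 -0.1221 [ 454.6 -165.6]
215 0.0318 -0.1406 [ 457.6 -170.3]
220 0.0287 -0.159 [ 461.  -174.7]
225 0.024 -0.177 [ 464.7 -178.9]
230 0.0178 -0.1945 [ 468.9 -182.6]
235 0.0101 -0.2115 [ 473.3 -186. ]
240 0.0009 -0.2277 [ 478. -189.]
245 -0.0096 -0.243 [ 483.  -191.6]
250 -0.0215 -0.2574 [ 488.1 -193.7]
255 -0.0345 -0.2706 [ 493.4 -195.4]
260 -0.0487 -0.2827 [ 498.9 -196.6]
265 -0.0638 -0.2935 [ 504.4 -197.4]
```

Request:
move_arm:
  series:
    - [0.6, 0.1, 0.02, 0, 0, 0, -0.075]
    - [0.6, 0.2, 0.045, 0.03, 0, 0, -0.15]
    - [0.6, 0.3, 0.07, 0.08, 0, 0, -0.225]
    - [0.6, 0.4044, 0.0932, 0.12, 0, 0, -0.3]
    - [0.6, 0.4044, 0.0932, 0.1448, 0, 0, -0.375]
    - [0.6, 0.4044, 0.0932, 0.1448, 0, 0, -0.453]
    - [0.6, 0.4044, 0.0932, 0.1448, 0, 0, -0.453]
    - [0.6, 0.4044, 0.0932, 0.1448, 0, 0, -0.453]

```text
time: 11.02
eef_pos: [0.4456, -0.1283, 0.1191]
tcp_rot: [3.141, -0.002, -2.657]
contact_force: [0.4, 0.2, 0.7]
finger_gap: 0.034
grip_force: 0.0
```

```bash
python3 - <<'E'
from h import *
o=robot.get_obs();print(o['time'],o['eef_pos'],o['tcp_rot'],o['q'])
im,d,p,W=snap('wrist');T=T_tool(); cv2.imwrite('pics/w5.png',im)
C=cloud(d,p,W);dd=np.linalg.norm(C[...,:2]-[.446,-.129],axis=-1)
q=(abs(C[...,2]-.062)<.004)&(dd<.025);print(q.sum(),np.median(C[q],0),C[q].min(0),C[q].max(0))
E
```

```text
11.0167 [ 0.44561808 -0.12831505  0.11905597] [ 3.14075813e+00 -1.68563784e-03 -2.65659099e+00] [-4.28825293e-01  3.12412144e-01  1.92491328e+00 -1.04839814e-03
  9.05957758e-01 -2.48397510e+00]
296 [ 0.44569132 -0.12991907  0.06218358] [ 0.44036812 -0.13539807  0.0582353 ] [ 0.45187419 -0.12387601  0.06395006]
```

View pics/w5.png

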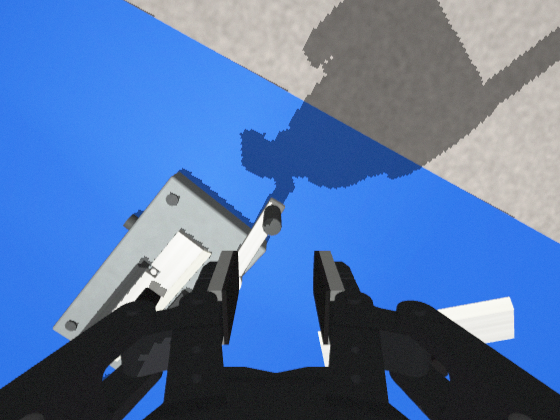

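The post top is at (272,218), about 1.5 mm from the tool axis and between the fingers. I'll descend around it.

Request:
move_arm:
  series:
    - [0.6, 0, 0.004, 0.1, 0, 0, 0]
    - [0.6, 0, 0.004, 0.18, 0, 0, 0]
    - [0.6, 0, 0.004, 0.23, 0, 0, 0]
    - [0.6, 0, 0.004, 0.263, 0, 0, 0]
    - [0.6, 0, 0.004, 0.263, 0, 0, 0]
    - [0.78, 0, 0.004, 0.263, 0, 0, 0]
    - [0.78, 0, 0.004, 0.263, 0, 0, 0]
    - [0.78, 0, 0.004, 0.263, 0, 0, 0]
    - [0.78, 0, 0.004, 0.263, 0, 0, 0]

```text
time: 11.82
eef_pos: [0.4465, -0.128, 0.0419]
tcp_rot: [-3.139, 0.001, -2.653]
contact_force: [1.2, 0.3, -0.4]
finger_gap: 0.019
grip_force: 0.0
```

Request:
move_arm:
  series:
    - [0.78, 0.0084, -0.0185, 0, 0, 0, 0]
    - [0.78, 0.0164, -0.035, 0, 0, 0, 0]
    - [0.78, 0.023, -0.053, 0, 0, 0, 0]
    - [0.78, 0.028, -0.0706, 0, 0, 0, 0]
    - [0.78, 0.0313, -0.089, 0, 0, 0, 0]
    - [0.78, 0.0331, -0.1075, 0, 0, 0, 0]
    - [0.78, 0.0332, -0.126, 0, 0, 0, 0]
    - [0.78, 0.0318, -0.1446, 0, 0, 0, 0]
    - [0.78, 0.0287, -0.163, 0, 0, 0, 0]
    - [0.78, 0.024, -0.181, 0, 0, 0, 0]

```text
time: 12.65
eef_pos: [0.4654, -0.1796, 0.0412]
tcp_rot: [-3.141, -0.0, -2.653]
contact_force: [-1.7, 0.4, 0.7]
finger_gap: 0.019
grip_force: 0.6
```

Request:
move_arm:
  series:
    - [0.78, -0.0062, -0.0175, 0, 0, 0, 0]
    - [0.78, -0.0139, -0.0345, 0, 0, 0, 0]
    - [0.78, -0.0231, -0.0507, 0, 0, 0, 0]
    - [0.78, -0.0336, -0.066, 0, 0, 0, 0]
    - [0.78, -0.0455, -0.0804, 0, 0, 0, 0]
    - [0.78, -0.0585, -0.0936, 0, 0, 0, 0]
    - [0.78, -0.064, -0.0985, 0, 0, 0, 0]
    - [0.78, -0.064, -0.0985, 0, 0, 0, 0]

```text
time: 13.32
eef_pos: [0.4969, -0.1965, 0.0413]
tcp_rot: [-3.14, 0.0, -2.653]
contact_force: [0.8, 0.1, 0.0]
finger_gap: 0.0183
grip_force: 0.0
```

```bash
cat > latch.py <<'E'
from h import *
o=robot.get_obs();print(o['time'],o['eef_pos'],o['contact_force'])
for n in('top','wrist','side'):
    im,d,p,W=snap(n);C=cloud(d,p,W);np.savez(n+'L.npz',im=im,d=d,W=W)
    dd=np.linalg.norm(C[...,:2]-[.496,-.196],axis=-1)
    hsv=cv2.cvtColor(im,cv2.COLOR_BGR2HSV)
    q=(abs(C[...,2]-.062)<.004)&(dd<.02)
    if q.sum(): print(n,q.sum(),np.median(C[q],0))
E
python3 latch.py
```

```text
13.3167 [ 0.4969246  -0.19645932  0.041291  ] [0.81506195 0.11419221 0.04205252]
wrist 1283 [ 0.49072311 -0.19530279  0.06211667]
side 68 [ 0.4918566  -0.19465806  0.06240483]
```

Request:
move_arm:
  series:
    - [0.78, -0.0025, -0.0022, 0, 0, 0, 0]
    - [0.78, -0.005, -0.0043, 0, 0, 0, 0]
    - [0.78, -0.0075, -0.0065, 0, 0, 0, 0]
    - [0.78, -0.0075, -0.0065, 0, 0, 0, 0]

```text
time: 13.8
eef_pos: [0.4985, -0.1966, 0.0412]
tcp_rot: [-3.141, -0.001, -2.653]
contact_force: [-0.4, 0.5, 0.0]
finger_gap: 0.0191
grip_force: 0.3
```

Request:
move_arm:
  series:
    - [0.78, -0.0025, -0.0022, 0, 0, 0, 0]
    - [0.78, -0.0025, -0.0022, 0, 0, 0, 0]

```text
time: 13.97
eef_pos: [0.4995, -0.1968, 0.0411]
tcp_rot: [-3.141, -0.001, -2.653]
contact_force: [-0.4, 1.0, -0.9]
finger_gap: 0.0189
grip_force: 0.5
```

Request:
move_arm:
  series:
    - [0.78, -0.0025, -0.0022, 0, 0, 0, 0]
    - [0.78, -0.0025, -0.0022, 0, 0, 0, 0]

```text
time: 14.13
eef_pos: [0.5006, -0.1971, 0.0411]
tcp_rot: [-3.141, -0.0, -2.653]
contact_force: [-0.3, 0.5, -0.4]
finger_gap: 0.0186
grip_force: 0.4
```

Request:
move_arm:
  series:
    - [0.78, -0.0025, -0.0022, 0, 0, 0, 0]
    - [0.78, -0.0025, -0.0022, 0, 0, 0, 0]

```text
time: 14.3
eef_pos: [0.5016, -0.1974, 0.0411]
tcp_rot: [-3.141, -0.0, -2.653]
contact_force: [-0.5, 1.4, -0.4]
finger_gap: 0.0188
grip_force: 0.4
```

Request:
move_arm:
  series:
    - [0.78, -0.0025, -0.0022, 0, 0, 0, 0]
    - [0.78, -0.0025, -0.0022, 0, 0, 0, 0]

```text
time: 14.47
eef_pos: [0.5023, -0.1975, 0.0411]
tcp_rot: [-3.141, -0.001, -2.653]
contact_force: [-1.0, 1.3, 0.6]
finger_gap: 0.019
grip_force: 0.8
```

Request:
move_arm:
  series:
    - [0.78, -0.002, -0.0017, 0, 0, 0, 0]
    - [0.78, -0.002, -0.0017, 0, 0, 0, 0]

```text
time: 14.63
eef_pos: [0.5026, -0.1974, 0.041]
tcp_rot: [3.141, -0.001, -2.653]
contact_force: [-3.5, 1.9, 0.9]
finger_gap: 0.0187
grip_force: 1.4
```

Request:
move_arm:
  series:
    - [0.78, -0.002, -0.0017, 0, 0, 0, 0]
    - [0.78, -0.002, -0.0017, 0, 0, 0, 0]

```text
time: 14.8
eef_pos: [0.5029, -0.1973, 0.0409]
tcp_rot: [3.14, -0.002, -2.653]
contact_force: [-3.9, 2.9, 1.6]
finger_gap: 0.0186
grip_force: 2.1
```

Request:
move_arm:
  series:
    - [0.78, 0.004, 0.005, 0, 0, 0, 0]
    - [0.78, 0.006, 0.0105, 0, 0, 0, 0]
    - [0.65, 0.006, 0.0105, 0, 0, 0, 0]
    - [0.6, 0.006, 0.0105, 0, 0, 0, 0]
    - [0.6, 0.006, 0.0105, 0, 0, 0, 0]
    - [0.6, 0.006, 0.0105, 0, 0, 0, 0]

```text
time: 15.3
eef_pos: [0.5015, -0.1964, 0.0414]
tcp_rot: [-3.14, 0.0, -2.653]
contact_force: [-0.1, -0.3, 0.5]
finger_gap: 0.034
grip_force: 0.0
```

Request:
move_arm:
  series:
    - [0.6, 0, 0, -0.06, 0, 0, 0]
    - [0.6, 0, 0, -0.16, 0, 0, 0]
    - [0.6, 0, 0, -0.28, 0, 0, 0]
    - [0.6, 0, 0, -0.4, 0, 0, 0]
    - [0.6, 0, 0, -0.45, 0, 0, 0]
    - [0.6, 0, 0, -0.45, 0, 0, 0]
    - [0.6, 0, 0, -0.45, 0, 0, 0]

```text
time: 15.88
eef_pos: [0.5017, -0.1964, 0.1772]
tcp_rot: [-3.138, 0.001, -2.653]
contact_force: [-0.1, 0.7, 0.3]
finger_gap: 0.0344
grip_force: 0.0
```

```bash
python3 latch.py; python3 -c "
import numpy as np,cv2
im=np.load('wristL.npz')['im'];cv2.imwrite('pics/w6.png',im)"
```

```text
15.8833 [ 0.50171157 -0.1963573   0.17718897] [-0.05009142  0.6575772   0.28872611]
top 6 [ 0.49297348 -0.19629608  0.06143476]
wrist 189 [ 0.49572218 -0.19601357  0.06219919]
side 32 [ 0.49626655 -0.19784698  0.06327107]
```

View pics/w6.png

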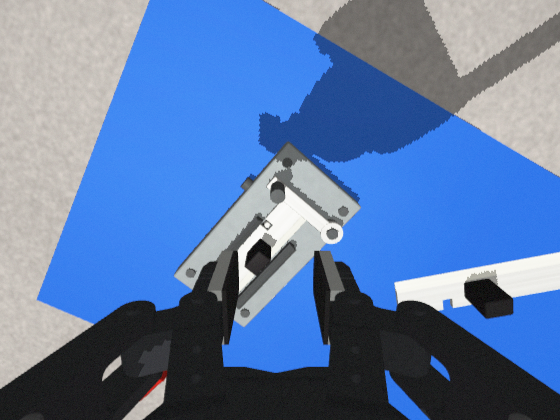

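The latch bar now runs from its pivot (332,233) across the blade's end to the post (277,187). The post measures (0.4957, -0.1960), against a predicted shut position of (0.4958, -0.196). The pin still stands in the notch at (266,225), and the gripper is clear.

```bash
python3 -c "
from cell import robot
print(robot.close_job())"
```

```text
the job is handed in; nothing more can be done
None
```

The blade is seated flat on the channel floor with the pin in its notch, the latch is swung fully shut over its end, the gripper is clear, and the job was handed in at about 16 s.

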